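# Load the dish drainer after making salad

## Task

Clear up after making salad: tip all the cherry tomatoes left in the yellow and the white beaker into the steel bowl, and stand both empty beakers upright on the drainer's tray. Stand every used utensil from the green chopping board in the drainer's caddy, blade down and ball up, one to a compartment. Leave the salt shaker, the tumbler and the bottles where they are.

Things in the scene. Friction and masses are not known exactly. Their poses are not given: they have to be found in the camera images.
- drainer: Dish drainer that stays put. White tray 200 mm (x) by 270 mm (y), rim 16 mm high, floor 4 mm above the counter. Origin: centre of its underside, front -x. The free tray floor, where the beakers go, spans x -96 to +38 mm, y -130 to +130 mm. The caddy stands along the +x side.
- caddy (a point): Centre of the middle compartment's floor in the drainer's teal open-topped caddy (axes as the drainer; 65 mm along x and 8 mm up from its origin). Three compartments in a row along y, at -82, 0 and +82 mm from here, each 46 mm (x) by 78 mm (y) inside, walls 4 mm, rim 96 mm above this floor.
- turner_ball (a point): Centre of the turner's ball grip, 26 mm across, at the handle's end; x axis along the handle towards the blade tip (185 mm on), y across the blade, z up as it lies on a fixed 6 mm board. Balances about 115 mm from the ball, about 80 g. Pinched across the ball, 40 N holds it level; slackened to a few N it swings until the blade hangs straight down; then clamp again. May be absent.
- turner_tip (a point): Middle of the tip of the black nylon turner's blade, which is 70 mm long, 52 mm wide, 5 mm thick; point 3 mm above its underside. 11 mm round handle, 13 mm above the underside as it lies.
- spatula_ball (a point): Centre of the spatula's ball grip, 26 mm across, at the handle's end; x axis along the handle towards the blade tip (185 mm on), y across the blade, z up as it lies on a fixed 6 mm board. Balances about 115 mm from the ball, about 80 g. Pinched across the ball, 40 N holds it level; slackened to a few N it swings until the blade hangs straight down; then clamp again. May be absent.
- spatula_tip (a point): Middle of the tip of the spatula's red blade, which is 72 mm long, 46 mm wide, 8 mm thick; point 3 mm above its underside. 11 mm round pale wooden handle, 13 mm above the underside as it lies.
- skimmer_ball (a point): Centre of the skimmer's ball grip, 26 mm across, at the handle's end; x axis along the handle towards the blade tip (185 mm on), y across the blade, z up as it lies on a fixed 6 mm board. Balances about 115 mm from the ball, about 80 g. Pinched across the ball, 40 N holds it level; slackened to a few N it swings until the blade hangs straight down; then clamp again. May be absent.
- skimmer_tip (a point): Middle of the tip of the steel skimmer's square perforated blade, which is 60 mm long, 50 mm wide, 5 mm thick; point 3 mm above its underside. 11 mm round blue handle, 13 mm above the underside as it lies.
- cup0: Open yellow plastic beaker, 58 mm across at the foot, 62 mm at the rim, 85 mm high, wall 3 mm, floor 4 mm, 90 g; holds 4 cherry tomatoes. Origin: centre of its underside, z towards the mouth.
- cup0_rim (a point): Centre of the yellow beaker's mouth, 85 mm above its underside.
- cup1: Open white plastic beaker, same size and weight as the yellow one; holds 1 to 3 cherry tomatoes. Origin: centre of its underside, z towards the mouth.
- cup1_rim (a point): Centre of the white beaker's mouth, 85 mm above its underside.
- bowl: Round steel mixing bowl, rim radius 90 mm, 75 mm high, loose, 0.6 kg; origin: centre of its underside.
- tomato0_center (a point): Centre of a red cherry tomato, 24 mm across, 12 g (absent in some runs).
- tomato1_center (a point): Centre of a red cherry tomato, 24 mm across, 12 g (absent in some runs).
- tomato2_center (a point): Centre of a red cherry tomato, 24 mm across, 12 g (absent in some runs).
- tomato3_center (a point): Centre of a red cherry tomato, 24 mm across, 12 g (absent in some runs).
- tomato4_center (a point): Centre of a red cherry tomato, 24 mm across, 12 g (absent in some runs).
- tomato5_center (a point): Centre of a red cherry tomato, 24 mm across, 12 g (absent in some runs).
- tomato6_center (a point): Centre of a red cherry tomato, 24 mm across, 12 g (absent in some runs).
- shaker: Glass salt shaker with steel top, 40 mm across, 66 mm high, loose bystander; origin centre of its underside.
- tumbler: Pink tumbler, 68 mm across, 105 mm high, loose bystander; origin centre of its underside.
- oil: Yellow oil bottle with red cap, 64 mm across, 210 mm high, loose bystander; origin centre of its underside.
- sauce: Brown sauce bottle with green cap, 52 mm across, 170 mm high, loose bystander; origin centre of its underside.

How it is judged:
By the outcome, as a careful person would: the job done as asked, in the order asked, and still so for the second after the job is handed in, with the robot touching nothing.
Of turner, spatula, skimmer only 2 to 3 are there at a start; the rules pass over those that are not, and their reading is None.
Of tomato4, tomato5, tomato6 only 1 to 3 are there at a start; the rules pass over those that are not, and their reading is None.
At some moment in a run one of turner, spatula, skimmer may be knocked a few centimetres aside while the robot is not near it.
It also fails if it takes over 210 s, if anything falls off the work surface, if the arm or the gripper's body presses on something with over 40 N, if the wrist force passes 120 N, or if a joint passes its speed limit or range.

## Robot

A 6-joint arm with a two-finger parallel gripper is mounted at the origin on the work surface. World frame = base frame: x ahead of the robot, y to its left, z up, the work surface at z = 0. Lengths are in m, angles in rad, forces in N, time in s.
With the tool pointing down it reaches from about 0.275 to 1 m from the base axis. Payload 8.4 kg.
Tool frame: the origin (TCP) lies on the centre line of the jaws, within the pads' length; the fingertips stand 17 mm ahead of it and the grasp point (between the pads) lies 2 mm behind it (bot.tcp_to_tips is the z of the fingertips in the tool frame, in m); z points along the fingers, y is the line along which they close (so a half turn about z gives the same grasp; the last joint's range is limited). The gripper opens to 85 mm and grips with 20 to 120 N. Pads are 22 mm wide; open, the fingers measure 114 mm over their backs; the gripper's body (76 mm by 85 mm) begins 54 mm behind the grasp point. The pads swing forward as they close: fully open they stand 13 mm farther back than shut.
Start: joints at [-0.002, 0.353, 1.633, -0, 1.155, -0.002], TCP at [0.625, -0, 0.248] pointing down, gripper open.
Joint ranges: [-2.63, 2.63], [-0.92, 2.1], [0.06, 2.66], [-1.3, 4.44], [0, 2.69], [-3.02, 3.02]. Speed limits (rad/s): [2.22, 2.22, 2.79, 3.14, 3.14, 3.14].

## Interface

Orientations are given as a unit quaternion [x, y, z, w].
In Python, from workcell import bot, hand, kinematics, get_obs, vision, hand_in gives the robot as it stands. The module is installed in compiled form; this text tells all that it offers. Calls block until the motion is done:
- bot.reach(position, orientation): joint-space move of the TCP to a pose.
- bot.servo_line(position, ori=None, velocity=0.15): straight line of the TCP; ori=None keeps the orientation; velocity is the mean speed in m/s.
- bot.goto_joints(angles): joint-space move.
- hand.move_gripper(opening, strength=None): finger opening in m; strength is the grip in N (None keeps the last); returns when the fingers have stopped.
- bot.dwell(seconds).
- kinematics.solve_ik(position, orientation): joint angles nearest the present ones, or None.
- get_obs(): the state.
- vision.read_camera(name): name is "scene" or "side" or "wrist"; returns a dict with "frame" (480x640x3 uint8, red, green, blue), "intrinsics" (3x3 intrinsics, pixels), "view" (4x4, takes a point from world to camera coordinates). Camera axes: x right, y down, z forward; pixel columns grow to the right and rows downward; lengths in m; the calibration is good to about 2 mm. A picture is of the moment at which its call begins. There is no depth.
A pose or a line that the arm cannot do raises bot.IKError and nothing moves.
- hand_in(): hands the job in; it is judged then, once.
The state is a dict: "time_s": time; "joint_pos": joint angles; "joint_vel": joint speeds; "joint_efforts": joint torques, N m; "position": TCP position; "orientation": TCP orientation; "wrist_force": force on the tool from outside, world axes, zero at the start; "ft_torque": the same for the moment, N m; "gripper_width": finger opening in m; "grip_force": force on a finger pad.
Only numpy, scipy, OpenCV 4.12 (cv2) and the standard library are available. Lean on these libraries where they do the work, as an engineer would, in place of code of your own. Each camera call takes 0.05 s, during which the arm holds its last target. There are 200 camera calls.

## Working session

There is one attempt and no reset: what is moved stays moved. The work goes in short steps, each a Python script; the robot and the scene stay as the last script left them, time stands still between calls to the robot, and variables do not carry over. Pictures are saved under pics/ and viewed, at most 14 in all, crops included, and the job is handed in when it is done.

```bash
mkdir -p pics; cat > h.py <<'E'
import numpy as np, cv2
from workcell import bot, hand, kinematics, get_obs, vision, hand_in
from scipy.spatial.transform import Rotation as R
def snap(n,f):
    d=vision.read_camera(n); cv2.imwrite(f'pics/{f}.png',d['frame'][:,:,::-1]); np.savez(f'pics/{f}.npz',K=d['intrinsics'],V=d['view']); return d
def ray(f,u,v):
    z=np.load(f'pics/{f}.npz'); K,V=z['K'],z['V']; Rm,t=V[:3,:3],V[:3,3]
    return -Rm.T@t, Rm.T@np.linalg.inv(K)@np.array([u,v,1.])
def onz(f,u,v,h):
    o,d=ray(f,u,v); return o+d*(h-o[2])/d[2]
def proj(f,p):
    z=np.load(f'pics/{f}.npz'); q=z['K']@(z['V']@np.append(p,1))[:3]; return q[:2]/q[2]
def down(yaw): # tool z down; tool y axis (closing) at angle yaw from world x
    y=np.array([np.cos(yaw),np.sin(yaw),0]); z=np.array([0,0,-1.]); x=np.cross(y,z)
    return R.from_matrix(np.c_[x,y,z]).as_quat()
E
python3 - <<'E'
from h import *
for n in ['scene','side','wrist']: 
    snap(n,n+'0'); o,_=ray(n+'0',320,240); print(n,o)
print(get_obs())
E
```

```text
scene [ 1.52722547 -0.06649068  0.66716873]
side [ 0.43845454 -0.56114961  0.75888441]
wrist [0.62643479 0.0818684  0.37261516]
{'time_s': 0.15, 'joint_pos': array([-2.42467503e-03,  3.53548072e-01,  1.63396508e+00, -4.97831905e-06,
        1.15523242e+00, -2.43288446e-03]), 'joint_vel': array([ 0.00053748, -0.00252031, -0.00120551,  0.00164554, -0.00030432,
        0.00047438]), 'joint_efforts': array([-7.39769093e-04, -6.05638933e+01, -3.42338884e+01, -2.29960733e-05,
        6.16452831e-03, -4.00942213e-05]), 'position': array([ 6.24639451e-01, -1.60296762e-05,  2.47696521e-01]), 'orientation': array([ 7.07103050e-01,  7.07110278e-01, -4.08240309e-04, -4.07000569e-04]), 'wrist_force': array([-0.3562008 ,  0.32715844, -0.71052898]), 'ft_torque': array([-0.04279909, -0.0483424 ,  0.00299146]), 'grip_force': 0.0, 'gripper_width': 0.08516817274669956}
```

View pics/scene0.png

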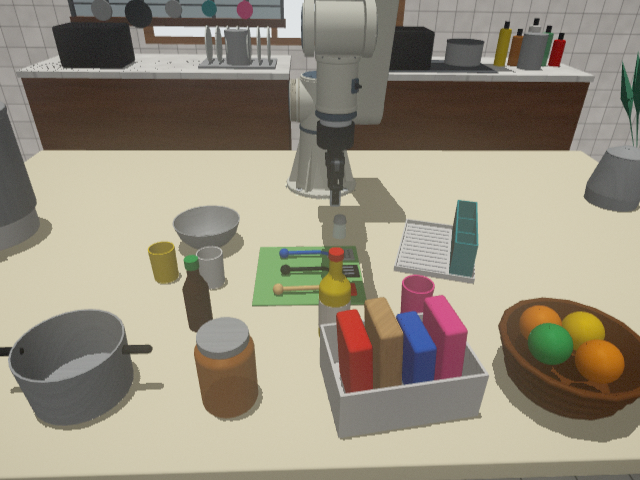

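View pics/side0.png

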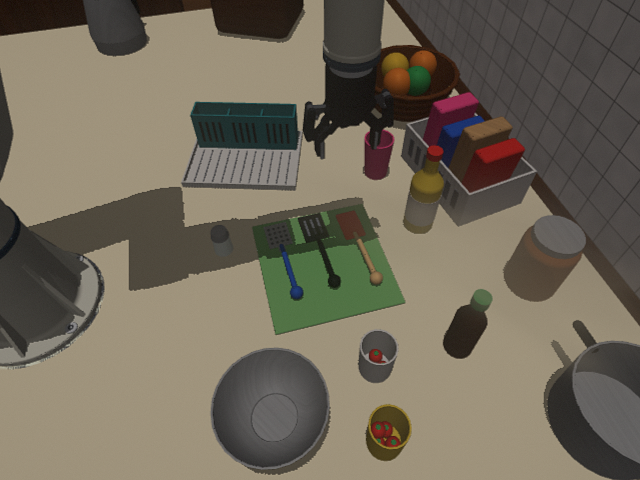

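The side view shows the bowl (270,408), white beaker (378,350), yellow beaker (389,426), three utensils on the board with balls at (296,293), (334,282), (376,278), and the drainer at (245,145) with its caddy on the far (+y) side. The shaker is at (221,240).

```bash
python3 - <<'E'
from h import *
im=cv2.imread('pics/side0.png')
a=cv2.resize(im[320:480,200:420],None,fx=3.6,fy=3.6,interpolation=cv2.INTER_CUBIC)
b=cv2.resize(im[90:310,170:410],None,fx=2.7,fy=2.7,interpolation=cv2.INTER_CUBIC)
cv2.imwrite('pics/ca.png',np.clip(a*1.3,0,255).astype('uint8'));cv2.imwrite('pics/cb.png',np.clip(b*1.6,0,255).astype('uint8'))
E
```

```text
(no output)
```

View pics/ca.png

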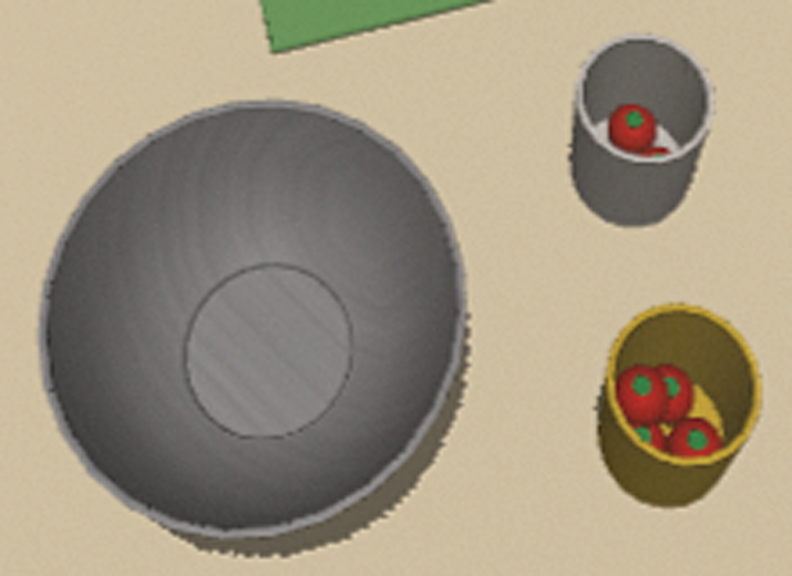

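View pics/cb.png

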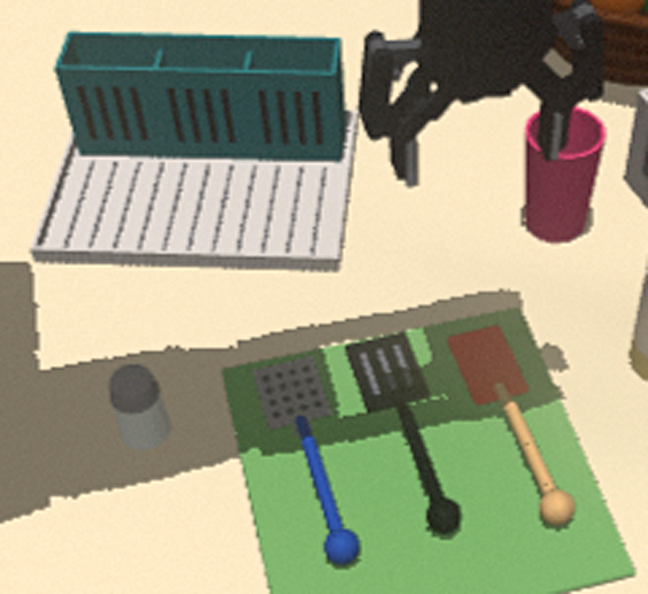

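Crop ca shows the white beaker's rim centre (646,98) with one or two tomatoes, the yellow rim centre (685,384) with 4 tomatoes, and the bowl rim spanning 40–468 × 100–537. Crop cb shows the balls at (342,547), (443,516), (557,507), the tips at (286,364), (378,343), (477,336), and the caddy rim corners at (68,34), (341,39), (57,70), (342,75).

```bash
python3 - <<'E'
from h import *
from scipy.optimize import least_squares
np.set_printoptions(precision=4,suppress=True)
A=lambda u,v:(200+(u+.5)/3.6-.5,320+(v+.5)/3.6-.5); B=lambda u,v:(170+(u+.5)/2.7-.5,90+(v+.5)/2.7-.5)
f='side0'
def circ(pts,h):
    P=np.array([onz(f,*A(*p),h)[:2] for p in pts])
    s=least_squares(lambda x:np.hypot(*(P-x[:2]).T)-x[2],[*P.mean(0),.05]).x; return s
print('bowl',circ([(40,330),(468,300),(270,100),(235,537)],.075))
print('white',circ([(577,95),(715,100),(640,34),(650,161)],.085))
print('yel',circ([(607,375),(762,385),(678,303),(692,465)],.085))
for n,b,t in [('skim',(342,547),(286,364)),('turn',(443,516),(378,343)),('spat',(557,507),(477,336))]:
    b=onz(f,*B(*b),.019);t=onz(f,*B(*t),.011); print(n,b,t,np.hypot(*(t-b)[:2]),np.degrees(np.arctan2(*(t-b)[[1,0]])))
for p in [(68,34),(341,39),(57,70),(342,75)]: print('cad',onz(f,*B(*p),.104))
for p in [(34,249),(339,262)]: print('tray',onz(f,*B(*p),.016))
print('shaker',onz(f,*B(147,440),0.0),'tumbler rim',onz(f,*B(566,133),.105))
for p in [(198,328),]: print('sauce', onz('scene0',*p,0))
print('oil', onz('side0',419,226,0), 'sauce',onz('side0',459,352,0))
E
```

```text
bowl [ 0.4135 -0.3305  0.0889]
white [ 0.5988 -0.2909  0.0303]
yel [ 0.5733 -0.4091  0.0307]
skim [ 0.4983 -0.1195  0.019 ] [0.4931 0.0632 0.011 ] 0.18280617757461762 91.63208460649614
turn [ 0.5745 -0.1133  0.019 ] [0.57   0.0653 0.011 ] 0.17864770111544181 91.45174189790087
spat [ 0.6564 -0.1275  0.019 ] [0.6501 0.0512 0.011 ] 0.1788232006375428 92.02160111625142
cad [0.37   0.4206 0.104 ]
cad [0.6078 0.3462 0.104 ]
cad [0.3562 0.3696 0.104 ]
cad [0.5971 0.295  0.104 ]
tray [0.3059 0.2445 0.016 ]
tray [0.5587 0.1588 0.016 ]
shaker [0.3743 0.0255 0.    ] tumbler rim [0.7591 0.1681 0.105 ]
sauce [ 0.7641 -0.2923  0.    ]
oil [ 0.7967 -0.0146  0.    ] sauce [ 0.753  -0.3039  0.    ]
```

```bash
cat >> h.py <<'E'
Z=np.array([0,0,1.])
def side(head,pitch): # tool z along heading (deg), pitched down; closing axis horizontal
    h=np.radians(head);p=np.radians(pitch); z=np.array([np.cos(p)*np.cos(h),np.cos(p)*np.sin(h),-np.sin(p)])
    y=np.array([-np.sin(h),np.cos(h),0]); return R.from_matrix(np.c_[np.cross(y,z),y,z])
def flip(r): return r*R.from_euler('z',np.pi)
def tip(r,az,th): # tilt cup toward azimuth az by th deg
    a=np.radians(az); return R.from_rotvec(np.radians(th)*np.cross(Z,[0,0,1]) + np.radians(th)*np.cross(Z,[np.cos(a),np.sin(a),0]))*r
BOWL=np.array([.4135,-.3305]);WHITE=np.array([.5988,-.2909]);YEL=np.array([.5733,-.4091])
CAD=np.array([.4828,.3581]);EX=np.array([.302,.953]);EY=np.array([-.953,.302]);ORI=CAD-.065*EX
E
python3 - <<'E'
from h import *
ik=lambda p,r: kinematics.solve_ik(list(p),r.as_quat())
P=30
for fl in (0,1):
  F=flip if fl else (lambda r:r)
  for nm,c in [('W',WHITE),('Y',YEL)]:
    print(fl,nm,[h for h in range(-120,21,10) if all(ik((*(c-b*np.array([np.cos(np.radians(h)),np.sin(np.radians(h))])),.057+b*.577),F(side(h,P))) is not None for b in(0,.09))])
  for nm,c in [('A',ORI-.035*EX+.065*EY),('B',ORI-.035*EX-.065*EY)]:
    print(fl,nm,c,[h for h in range(-40,121,10) if ik((*c,.062),F(side(h,P))) is not None and ik((*c,.15),F(side(h,P))) is not None])
  for h in range(-120,41,20):
    ok=[]
    for d in range(-90,91,15):
      r0=side(h,P); c=BOWL-.015*np.array([np.cos(np.radians(h+d)),np.sin(np.radians(h+d))])
      if all(ik((*c,.17),F(tip(r0,h+d,t))) is not None for t in (0,30,60,90,120)): ok.append(d)
    print(fl,'pour head',h,ok)
E
```

```text
0 W [-120, -110, -100, -50, -40, -30, -20, -10, 0, 10, 20]
0 Y [-120, -110, -60, -50, -40, -30, -20, -10, 0, 10, 20]
0 A [0.390655 0.28243 ] [-40, -30, 10, 20, 50, 60, 70, 80, 90, 100, 110, 120]
0 B [0.514545 0.24317 ] [-40, -10, 0, 10, 20, 30, 40, 50, 60, 70, 80, 90, 100, 110, 120]
0 pour head -120 [-30, -15, 0, 15, 30, 45, 60, 75, 90]
0 pour head -100 [-30, -15, 0, 15, 30, 45, 60, 75, 90]
0 pour head -80 []
0 pour head -60 [-90, -60, -45, -30, -15, 0, 15, 30, 45]
0 pour head -40 [-60, -30, -15, 0, 15, 30, 90]
0 pour head -20 [-60, -30, -15, 0, 15, 30, 45, 75, 90]
0 pour head 0 [-75, -60, 15, 30, 60, 75, 90]
0 pour head 20 [-75, -60, -45, -30, -15, 0, 15, 45, 60, 75, 90]
0 pour head 40 [-75, -60, -45, -30, -15, 0, 45, 60, 75, 90]
1 W [-120, -110, -100, -50, -40, -30, -20, -10, 0, 10, 20]
1 Y [-120, -110, -60, -50, -40, -30, -20, -10, 0, 10, 20]
1 A [0.390655 0.28243 ] [-40, -30, 10, 20, 50, 60, 70, 80, 90, 100, 110, 120]
1 B [0.514545 0.24317 ] [-40, -10, 0, 10, 20, 30, 40, 50, 60, 70, 80, 90, 100, 110, 120]
1 pour head -120 [-30, 0, 15, 30, 45, 60]
1 pour head -100 [-30, -15, 0, 15, 30, 45, 60, 75]
1 pour head -80 []
1 pour head -60 [-90, -75, -60, -45, -15, 0, 15, 30]
1 pour head -40 [-90, -75, -60, -45, -30, -15, 0, 15, 30, 90]
1 pour head -20 [-90, -75, -60, -45, -30, -15, 0, 15, 30, 45, 90]
1 pour head 0 [-90, -75, -60, -45, -30, -15, 0, 15, 30, 90]
1 pour head 20 [-90, -75, -60, -45, -30, -15, 0, 15, 45, 60, 75, 90]
1 pour head 40 [-90, -75, -60, -45, -30, -15, 0, 15, 45, 60]
```

```bash
python3 - <<'E'
from h import *
np.set_printoptions(precision=2,suppress=True)
u=lambda h:np.array([np.cos(np.radians(h)),np.sin(np.radians(h))])
ik=lambda p,r: kinematics.solve_ik(list(p),r.as_quat())
def best(nm,c,gh,phs,pl):
  out=[]
  for fl in (0,1):
    F=flip if fl else (lambda r:r)
    for ph in phs:
      for d in (-75,-60,-45,45,60,75):
        cb=BOWL-.01*u(ph+d)
        path=[((*(c-.09*u(gh)),.057+.052),side(gh,30)),((*c,.057),side(gh,30)),((*c,.18),side(gh,30))]
        path+=[((*cb,.2),side(ph,30))]+[((*cb,.17),tip(side(ph,30),ph+d,t)) for t in range(0,121,20)]+[((*cb,.2),side(ph,30))]
        path+=[((*pl,.2),side(60,30)),((*pl,.062),side(60,30))]
        q=[ik(p,F(r)) for p,r in path]
        if any(x is None for x in q): continue
        dq=np.abs(np.diff(q,axis=0)); out.append((dq[4:10].max(),dq.max(),fl,ph,d,q[0],q[4],q[10]))
  out.sort(key=lambda o:o[1]); 
  for o in out[:5]: print(nm,*o)
best('W',WHITE,-50,(-60,-50,-40,-30,-20,-10,0),ORI-.035*EX+.065*EY)
best('W',WHITE,-30,(-50,-40,-30,-20,-10,0),ORI-.035*EX+.065*EY)
best('Y',YEL,20,(-20,-10,0,10,20,30,40),ORI-.035*EX-.065*EY)
best('Y',YEL,30,(-20,-10,0,10,20,30,40),ORI-.035*EX-.065*EY)
E
```

```text
W 0.63044535032449 2.0318788093682407 1 -20 -75 [-0.02  0.59  2.35  4.1   0.92 -1.77] [-0.99  0.36  2.52  2.38  0.85 -1.37] [-1.31  0.9   2.03  1.36  1.67  0.78]
W 0.6289988435513743 2.0968466301913047 1 -30 -75 [-0.02  0.59  2.35  4.1   0.92 -1.77] [-0.81  0.35  2.57  2.8   0.83 -1.48] [-1.33  0.89  2.15  1.51  1.63  0.68]
W 0.5946856315311233 2.1761691766996156 1 -40 -75 [-0.02  0.59  2.35  4.1   0.92 -1.77] [-0.61  0.35  2.57  3.24  0.83 -1.6 ] [-1.32  0.9   2.25  1.68  1.63  0.56]
W 0.6019007168241071 2.2045429637847267 1 -10 -75 [-0.02  0.59  2.35  4.1   0.92 -1.77] [-1.11  0.38  2.46  2.02  0.89 -1.25] [-1.28  0.91  1.92  1.23  1.74  0.87]
W 0.5959588674190734 2.241963781846999 1 -50 -75 [-0.02  0.59  2.35  4.1   0.92 -1.77] [-0.43  0.36  2.54  3.67  0.83 -1.71] [-1.28  0.93  2.36  1.88  1.67  0.44]Traceback (most recent call last):
  File "<stdin>", line 21, in <module>
  File "<stdin>", line 15, in best
  File "<stdin>", line 4, in <lambda>
ValueError: time passes only in moves, steps and waits
```

```bash
cat >> h.py <<'E'
u=lambda h:np.array([np.cos(np.radians(h)),np.sin(np.radians(h))])
def st(m=''):
    o=get_obs(); print(m,'t%.1f'%o['time_s'],'w%.4f'%o['gripper_width'],'g%.1f'%o['grip_force'],'F',np.round(o['wrist_force'],1),'p',np.round(o['position'],3),'q',np.round(o['joint_pos'],2),flush=True)
E
python3 - <<'E'
from h import *
r=flip(side(-50,30)).as_quat(); c=WHITE
bot.reach([*(c-.11*u(-50)),.20],r); st('hi')
bot.servo_line([*(c-.095*u(-50)),.112],r,.15); st('pre')
bot.servo_line([*c,.057],r,.1); st('at')
hand.move_gripper(0.0,40); st('grip')
bot.servo_line([*c,.20],r,.15); st('lift')
snap('side','s1')
E
```

```text
hi t3.8 w0.0856 g0.0 F [-0.   0.3  0.3] p [ 0.528 -0.207  0.2  ] q [ 0.02  0.33  2.36  4.34  0.81 -2.06]
pre t4.5 w0.0856 g0.0 F [ 0.2 -0.4  0.2] p [ 0.538 -0.218  0.112] q [-0.01  0.58  2.35  4.12  0.92 -1.77]
at t5.7 w0.0854 g0.0 F [-1.1  0.4 -0.2] p [ 0.599 -0.291  0.057] q [-0.18  0.73  2.2   3.93  0.9  -1.74]
grip t6.1 w0.0594 g42.8 F [-2.4  0.8  4.3] p [ 0.599 -0.291  0.058] q [-0.18  0.73  2.2   3.93  0.9  -1.74]
lift t7.2 w0.0598 g42.9 F [-0.3 -0.5 -1.1] p [ 0.598 -0.291  0.199] q [-0.18  0.4   2.2   4.19  0.69 -2.11]
```

View pics/s1.png

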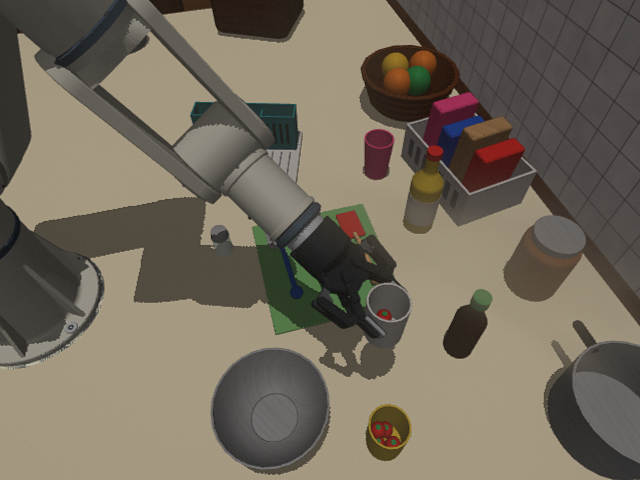

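The white beaker is held upright and lifted at (388,310) with its tomatoes inside. Next is the pour.

```bash
cat > pour.py <<'E'
from h import *
def pour(ph,d,F):
    cb=BOWL-.01*u(ph+d); r0=side(ph,30)
    bot.servo_line([*cb,.20],F(r0).as_quat(),.12); st('over')
    for t in range(20,121,20):
        bot.reach([*cb,.20-.03*min(t,60)/60],F(tip(r0,ph+d,t)).as_quat()); 
    st('tipped'); bot.dwell(.6); bot.reach([*cb,.17],F(tip(r0,ph+d,135)).as_quat()) if kinematics.solve_ik([*cb,.17],F(tip(r0,ph+d,135)).as_quat()) is not None else None
    bot.dwell(.8); snap('side','pour%d'%ph); st('poured')
E
python3 - <<'E'
from pour import *
try: pour(-30,-75,flip)
except Exception as e: print('ERR',repr(e)); st()
E
```

```text
over t8.9 w0.0595 g42.9 F [ 0.   0.6 -0.5] p [ 0.416 -0.321  0.2  ] q [-0.81  0.23  2.55  2.75  0.71 -1.42]
tipped t11.5 w0.0596 g43.0 F [ 0.4 -0.6 -0. ] p [ 0.417 -0.32   0.169] q [-1.32  0.89  2.15  1.51  1.63  0.67]
poured t13.2 w0.0599 g43.0 F [ 0.4 -0.1 -1.2] p [ 0.416 -0.321  0.17 ] q [-1.31  1.    2.13  1.54  1.77  0.81]
```

View pics/pour-30.png

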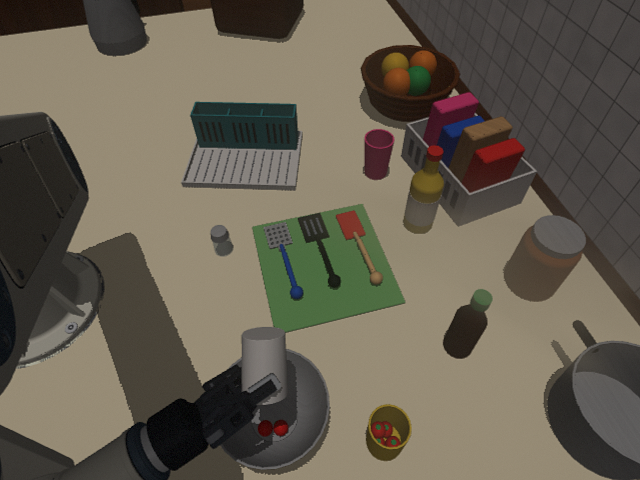

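Two tomatoes are in the bowl at (265,428) and (281,428), and the white beaker is inverted over it. Next I stand it on the tray.

```bash
cat > place.py <<'E'
from h import *
def unpour(ph,d,F):
    cb=BOWL-.01*u(ph+d); r0=side(ph,30)
    for t in (100,80,60,40,20,0): bot.reach([*cb,.20-.03*min(t,60)/60],F(tip(r0,ph+d,t)).as_quat())
    st('up')
def place(pl,hd,F,via,vh,zb):
    r=F(side(hd,30)).as_quat()
    bot.servo_line([*via,.22],F(side(vh,30)).as_quat(),.2); st('via')
    bot.servo_line([*pl,.2],r,.2); st('above')
    bot.servo_line([*pl,.085],r,.15); bot.servo_line([*pl,zb],r,.04); st('down')
    hand.move_gripper(.08); st('open')
    bot.servo_line([*(pl-.11*u(hd)),zb+.0635],r,.15)
    bot.servo_line([*(pl-.11*u(hd)),.22],r,.2); st('off')
E
python3 - <<'E'
from place import *
try:
    unpour(-30,-75,flip)
    place(ORI-.035*EX+.065*EY,60,flip,np.array([.5,-.05]),15,.062)
except Exception as e: print('ERR',repr(e)); st()
E
```

```text
up t15.9 w0.0597 g42.9 F [-0.4 -0.1 -0.1] p [ 0.417 -0.321  0.2  ] q [-0.82  0.24  2.55  2.75  0.71 -1.41]
via t17.5 w0.0597 g43.0 F [ 0.5  0.5 -0.6] p [ 0.5  -0.05  0.22] q [-0.5   0.17  2.52  2.1   0.76 -1.12]
above t19.4 w0.0598 g43.0 F [-0.   0.7  0.6] p [0.391 0.282 0.2  ] q [ 0.14  0.24  2.55  2.02  0.85 -1.2 ]
down t21.1 w0.0596 g42.9 F [-0.3  0.  -0.2] p [0.39  0.282 0.062] q [ 0.15  0.77  2.55  2.31  1.16 -1.72]
open t21.4 w0.0799 g0.0 F [ 0.1  0.7 -0.5] p [0.391 0.282 0.062] q [ 0.15  0.77  2.55  2.31  1.16 -1.72]
ERR IKError('the arm cannot follow that straight line within its joint ranges')
 t21.4 w0.0799 g0.0 F [ 0.1  0.7 -0.5] p [0.391 0.282 0.062] q [ 0.15  0.77  2.55  2.31  1.16 -1.72]
```

```bash
sed -i 's/^    bot.servo_line(\[\*(pl-.11\*u(hd)),zb+.0635\],r,.15)$/    bot.servo_line([*pl,.2],r,.12)/; s/^    bot.servo_line(\[\*(pl-.11\*u(hd)),.22\],r,.2); /    /' place.py
python3 - <<'E'
from h import *
pl=ORI-.035*EX+.065*EY; r=flip(side(60,30)).as_quat()
bot.servo_line([*pl,.2],r,.12); st('up')
bot.servo_line([.5,-.05,.22],flip(side(15,30)).as_quat(),.25)
hand.move_gripper(.085)
c=YEL
for h in (20,30,10,0):
  rr=flip(side(h,30)).as_quat()
  s=[kinematics.solve_ik([*(c-b*u(h)),z],rr) for b,z in ((.11,.2),(.095,.112),(0,.057),(0,.2))]
  if all(x is not None for x in s): print(h,np.round(s,2))
snap('side','s2')
E
```

```text
up t22.7 w0.0804 g0.0 F [1.2 0.2 1. ] p [0.39  0.282 0.2  ] q [ 0.15  0.24  2.55  2.02  0.85 -1.2 ]
20 [[-1.21  0.56  1.87  1.22  1.18 -0.78]
 [-1.19  0.71  1.88  1.3   1.11 -0.94]
 [-1.03  0.81  1.84  1.47  1.02 -1.  ]
 [-1.03  0.57  1.84  1.33  1.06 -0.73]]
30 [[-1.2   0.64  1.71  1.09  1.31 -0.76]
 [-1.18  0.77  1.73  1.14  1.24 -0.88]
 [-1.03  0.85  1.73  1.28  1.13 -0.94]
 [-1.03  0.63  1.73  1.19  1.2  -0.71]]
10 [[-1.2   0.49  2.02  1.38  1.04 -0.83]
 [-1.17  0.66  2.02  1.51  1.01 -1.03]
 [-1.    0.78  1.95  1.7   0.94 -1.1 ]
 [-1.    0.52  1.95  1.51  0.93 -0.77]]
0 [[-1.16  0.42  2.16  1.61  0.92 -0.91]
 [-1.13  0.62  2.15  1.78  0.93 -1.15]
 [-0.96  0.76  2.04  1.98  0.88 -1.21]
 [-0.96  0.48  2.04  1.73  0.8  -0.84]]
```

View pics/s2.png

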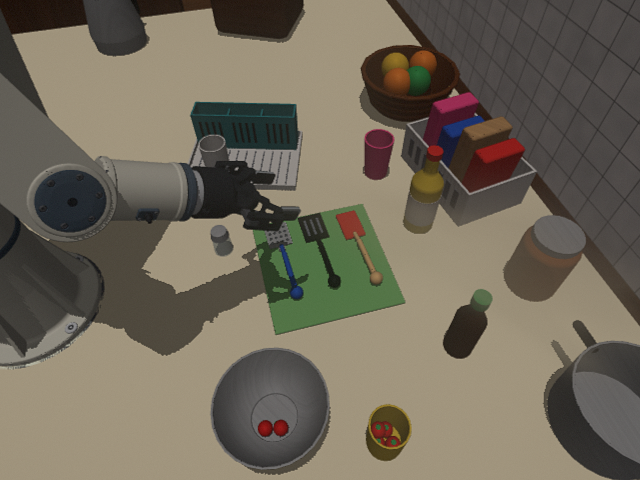

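The white beaker stands upright on the tray at (212,150), and two tomatoes lie in the bowl. Next is the yellow beaker, approached from the side away from the bowl.

```bash
python3 - <<'E'
from pour import *
try:
    c=YEL; r=flip(side(30,30)).as_quat()
    bot.reach([*(c-.11*u(30)),.20],r)
    bot.servo_line([*(c-.095*u(30)),.112],r,.15); st('pre')
    bot.servo_line([*c,.057],r,.1); st('at')
    hand.move_gripper(0.0,40); st('grip')
    bot.servo_line([*c,.20],r,.15); st('lift')
    pour(20,-75,flip)
except Exception as e: print('ERR',repr(e)); st()
E
```

```text
pre t26.8 w0.0849 g0.0 F [ 0.5 -0.3  0.1] p [ 0.491 -0.457  0.113] q [-1.18  0.77  1.72  1.14  1.24 -0.88]
at t28.0 w0.0848 g0.0 F [-0.2 -0.9 -0.2] p [ 0.573 -0.41   0.057] q [-1.03  0.85  1.73  1.28  1.13 -0.94]
grip t28.4 w0.0608 g42.2 F [-4.2  0.3  5.2] p [ 0.573 -0.409  0.058] q [-1.03  0.85  1.73  1.28  1.13 -0.94]
lift t29.5 w0.0604 g43.1 F [-0.5  0.4 -1. ] p [ 0.573 -0.409  0.199] q [-1.03  0.63  1.73  1.19  1.2  -0.71]
over t31.2 w0.0601 g43.1 F [-0.4  0.4 -0.7] p [ 0.408 -0.323  0.2  ] q [-1.25  0.42  2.17  1.26  1.14 -0.95]
tipped t33.7 w0.0603 g43.5 F [ 0.1 -0.6 -1.6] p [ 0.408 -0.322  0.17 ] q [-1.14  0.99  1.59  0.91  1.99  1.  ]
poured t35.4 w0.0606 g43.5 F [-0.   0.5 -0.5] p [ 0.408 -0.322  0.17 ] q [-1.15  1.06  1.59  0.98  2.07  1.21]
```

View pics/pour20.png

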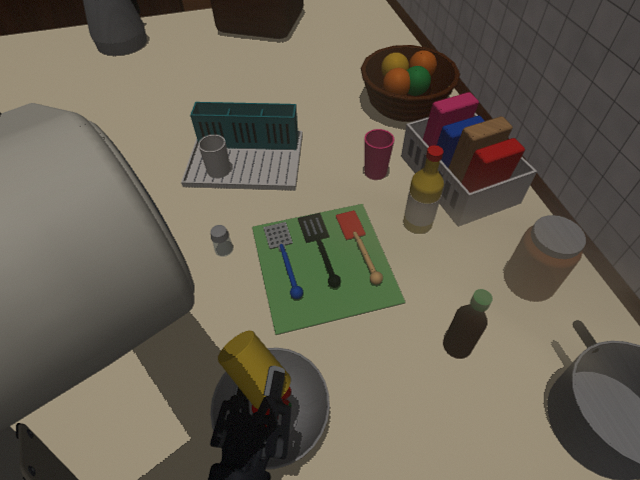

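The yellow beaker is inverted over the bowl and the tomatoes are visible below it. Next I place it on the tray and check the bowl.

```bash
python3 - <<'E'
from place import *
try:
    unpour(20,-75,flip)
    place(ORI-.035*EX-.065*EY,60,flip,np.array([.5,-.05]),30,.062)
    bot.reach([.5,-.02,.36],down(0)); st()
except Exception as e: print('ERR',repr(e)); st()
snap('side','s3'); snap('wrist','w3')
E
```

```text
up t38.0 w0.0602 g43.5 F [ 0.4 -0.2 -1.6] p [ 0.408 -0.323  0.2  ] q [-1.25  0.42  2.16  1.25  1.15 -0.94]
via t39.6 w0.0608 g43.5 F [-0.3 -1.1 -1.8] p [ 0.5  -0.05  0.22] q [-0.65  0.24  2.41  1.65  0.93 -0.99]
above t41.3 w0.0604 g43.5 F [-0.5  0.2 -1.1] p [0.514 0.243 0.2  ] q [-0.01  0.35  2.31  1.76  0.87 -1.01]
down t42.9 w0.0602 g43.5 F [-1.   1.  -0.7] p [0.514 0.243 0.062] q [-0.01  0.72  2.31  2.02  0.99 -1.45]
open t43.2 w0.0798 g0.0 F [ 0.1 -0.7  0.6] p [0.515 0.243 0.062] q [-0.01  0.72  2.31  2.02  0.99 -1.45]
off t44.5 w0.0800 g0.0 F [-1.   0.1 -0.2] p [0.514 0.243 0.2  ] q [-0.01  0.35  2.31  1.76  0.87 -1.02]
 t46.1 w0.0798 g0.0 F [-0.9  0.9 -0. ] p [ 0.499 -0.019  0.359] q [-0.04  0.06  1.75  0.    1.33 -0.04]
```

View pics/s3.png

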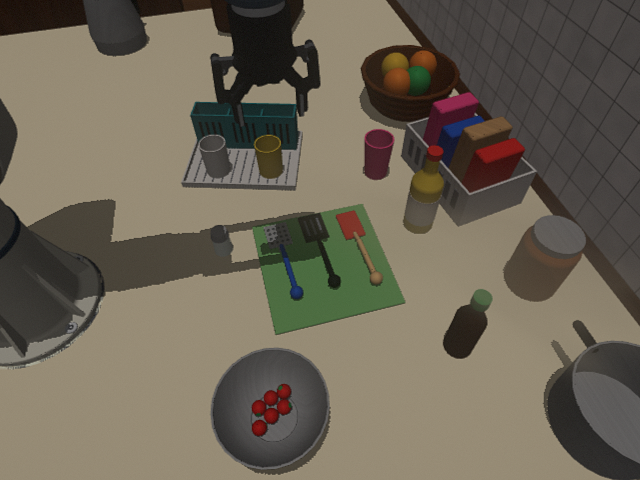

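View pics/w3.png

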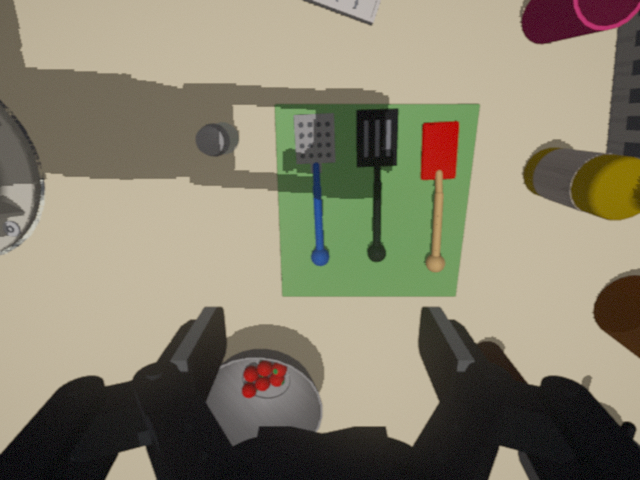

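The bowl holds 6 tomatoes and both beakers stand on the tray. In the wrist view the balls are at (320,257), (376,253), (435,263). I start with the skimmer and detect each ball by colour from this hover pose.

```bash
cat > ut.py <<'E'
from h import *
from collections import namedtuple
def find(n,f):
    im=cv2.imread(f'pics/{f}.png'); hsv=cv2.cvtColor(im,cv2.COLOR_BGR2HSV); H,S,V=cv2.split(hsv)
    m={'skim':(H>100)&(H<130)&(S>110),'spat':(H>8)&(H<22)&(S>70),'turn':(V<60)&(S<120)}[n].astype('uint8')
    roi=np.zeros_like(m); roi[60:300,250:500]=1; m=cv2.morphologyEx(m*roi,cv2.MORPH_OPEN,np.ones((3,3)))
    k,l,s,c=cv2.connectedComponentsWithStats(m); i=1+np.argmax(s[1:,4]); m=(l==i).astype('uint8')
    x,y,w,h,_=s[i]
    low=m.copy(); low[:y+h//2]=0
    d=cv2.distanceTransform(low,cv2.DIST_L2,5); yy,xx=np.nonzero(d>d.max()-.8)
    b=np.array([xx.mean(),yy.mean()])
    hy,hx=np.nonzero(low); far=np.hypot(hx-b[0],hy-b[1])>18
    q=np.array([hx[far].mean(),hy[far].mean()])
    B=onz(f,*b,.019);Q=onz(f,*q,.019); print(n,'px',b,q,'r',d.max(),'ball',np.round(B,4)); dv=Q-B
    return B[:2],np.degrees(np.arctan2(dv[1],dv[0]))
def look(f):
    bot.reach([.5,-.02,.36],down(0)); return snap('wrist',f)
E
python3 - <<'E'
from ut import *
for n in('skim','turn','spat'): print(find(n,'w3')) 
E
```

```text
skim px [319.6 256.2] [318.36 226.  ] r 8.3938 ball [ 0.4972 -0.116   0.019 ]
(array([ 0.49724298, -0.11600429]), np.float64(92.1049257180552))
turn px [375.64285714 248.71428571] [376.6271777  208.47038328] r 5.6 ball [ 0.5733 -0.105   0.019 ]
(array([ 0.57329667, -0.10504761]), np.float64(91.36672944631302))
spat px [434.8 262.6] [436.35428571 232.43428571] r 8.3938 ball [ 0.6555 -0.1252  0.019 ]
(array([ 0.65549032, -0.12522093]), np.float64(92.87314124818054))
```

```bash
sed -i 's/(V<60)&(S<120)/(V<85)\&((S<110)|(V<50))/' ut.py; cat >> ut.py <<'E'
def pick(B,ang):
    o=down(np.radians(ang-90))
    hand.move_gripper(.05); bot.reach([*B,.12],o)
    bot.servo_line([*B,.0255],o,.1); st('at')
    hand.move_gripper(0,60); st('grip')
    bot.servo_line([*B,.06],o,.08); bot.servo_line([*B,.34],o,.2); st('lift')
E
python3 - <<'E'
from ut import *
print(find('turn','w3'))
B,a=find('skim','w3'); 
try: pick(B,a)
except Exception as e: print('ERR',repr(e)); st()
def tq(m): 
    T=[]
    for _ in range(10): bot.dwell(.02); T.append(get_obs()['ft_torque'])
    print(m,np.mean(T,0))
tq('level')
hand.move_gripper(0,5); st('slack'); bot.dwell(1.0); tq('slack'); st()
snap('side','s4')
E
```

```text
turn px [376.16666667 252.16666667] [376.51918159 209.77749361] r 8.4 ball [ 0.5742 -0.11    0.019 ]
(array([ 0.57424338, -0.11003897]), np.float64(92.2635036836438))
skim px [319.6 256.2] [318.36 226.  ] r 8.3938 ball [ 0.4972 -0.116   0.019 ]
at t48.7 w0.0498 g0.0 F [ 0.1 -0.2 -1.2] p [ 0.498 -0.116  0.026] q [-0.23  0.51  2.03 -0.    0.61 -0.27]
grip t49.1 w0.0226 g58.5 F [-1.5 -0.8  6.1] p [ 0.498 -0.116  0.026] q [-0.23  0.51  2.03 -0.    0.61 -0.27]
lift t51.2 w0.0224 g58.8 F [ 0.2 -0.2 -0.8] p [ 0.497 -0.116  0.339] q [-0.23  0.09  1.76 -0.    1.29 -0.27]
level [-0.09182475 -0.01304989  0.00091654]
slack t51.6 w0.0227 g58.8 F [-0.1 -0.8 -1. ] p [ 0.497 -0.116  0.34 ] q [-0.23  0.09  1.76  0.    1.29 -0.27]
slack [-0.1141744  -0.00795628 -0.00038686]
 t52.7 w0.0228 g58.8 F [ 1.2  0.5 -0.7] p [ 0.497 -0.116  0.34 ] q [-0.23  0.09  1.76 -0.    1.29 -0.27]
```

View pics/s4.png

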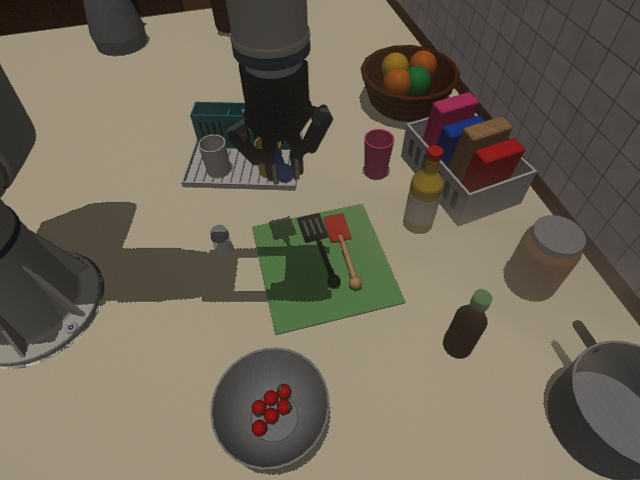

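The skimmer is held at (280,170). The spatula has been knocked aside, with its ball now at (356,283), so I will detect it again. The 5 N setting was ignored and the grip force is unchanged, so I slacken by opening in small steps.

```bash
cat >> ut.py <<'E'
def tq(m=''):
    T=[]
    for _ in range(8): bot.dwell(.02); T.append(get_obs()['ft_torque'])
    t=np.mean(T,0); g=get_obs(); print(m,'tq',np.round(t,3),'g%.1f w%.4f'%(g['grip_force'],g['gripper_width']),flush=True); return t,g['grip_force']
E
python3 - <<'E'
from ut import *
hand.move_gripper(0,20); tq('20')
w=get_obs()['gripper_width']
for k in range(1,14):
    hand.move_gripper(w+.0003*k,20); t,g=tq('%.4f'%(w+.0003*k))
    if g<7: break
if g<.5: hand.move_gripper(0,40); tq('re')
E
```

```text
20 tq [-0.094 -0.011  0.004] g58.8 w0.0224
0.0227 tq [-0.095 -0.002 -0.018] g51.1 w0.0231
0.0230 tq [-0.096 -0.007  0.006] g44.5 w0.0230
0.0233 tq [-0.091 -0.014 -0.015] g38.0 w0.0237
0.0236 tq [-0.094  0.006  0.006] g31.9 w0.0237
0.0239 tq [-0.081 -0.006  0.002] g26.0 w0.0242
0.0242 tq [-0.053 -0.003  0.007] g20.4 w0.0243
0.0245 tq [-0.069 -0.013  0.022] g15.3 w0.0245
0.0248 tq [-0.03  -0.003  0.008] g10.7 w0.0248
0.0251 tq [-0.022  0.004  0.007] g6.7 w0.0252
```

```bash
cat >> ut.py <<'E'
def slack(): # fast version
    hand.move_gripper(.0242,20); tq('s1'); 
    for w in (.0248,.0251,.0253,.0254):
        hand.move_gripper(w,20); t,g=tq('s %.4f'%w)
        if g<4.5: break
    bot.dwell(1.5); tq('hang'); hand.move_gripper(0,60); tq('clamp')
YAW=np.radians(72.4-90)
def over(k): # k compartment index -1,0,1
    c=CAD+.082*k*EY; bot.reach([*c,.34],down(YAW)); bot.dwell(.5); st('over'); return c
def lower(c,z=.203):
    bot.servo_line([*c,.25],None,.15); st(); bot.servo_line([*c,z],None,.06); st('low')
def release(c,z=.203):
    hand.move_gripper(.05); bot.dwell(.5); bot.servo_line([*c,.34],None,.15); st('rel')
E
python3 - <<'E'
from ut import *
hand.move_gripper(.0253,20); bot.dwell(1.5); tq('hang'); hand.move_gripper(0,60); tq('clamp')
c=over(1); d=snap('side','s5')
im=d['frame'][:,:,::-1][0:330,120:440]; cv2.imwrite('pics/s5c.png',np.clip(cv2.resize(im,None,fx=1.8,fy=1.8,interpolation=cv2.INTER_CUBIC)*1.5,0,255).astype('uint8'))
print('tip expected px',proj('s5',[*c,.155]),'ball',proj('s5',[*c,.34]))
E
```

```text
hang tq [ 0.003 -0.001 -0.01 ] g4.2 w0.0254
clamp tq [-0.009 -0.002 -0.013] g58.8 w0.0224
over t60.9 w0.0224 g58.8 F [-0.6  0.3 -0.7] p [0.405 0.383 0.34 ] q [ 0.75  0.17  1.67 -0.    1.3   1.06]
tip expected px [206.17052394  90.60290608] ball [186.62709612  10.12893485]
```

View pics/s5c.png

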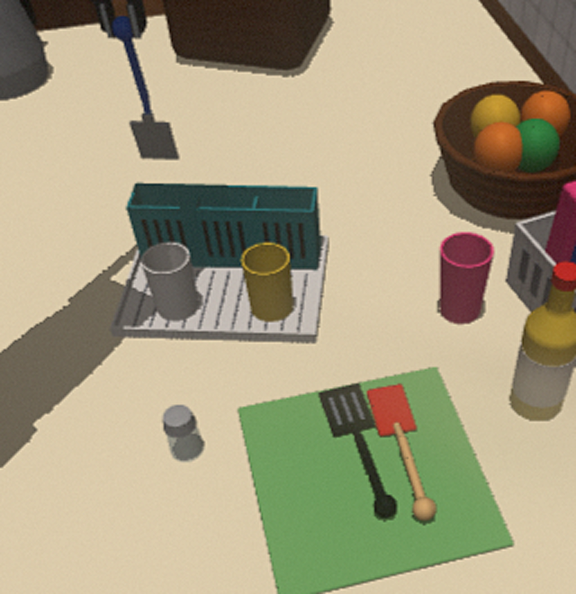

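The skimmer hangs straight down over the left compartment, with its tip at full-image (207,88) against an expected (206,91). I lower it in, then take the turner. Both it and the spatula get detected again.

```bash
python3 - <<'E'
from ut import *
try:
    c=CAD+.082*EY; lower(c); release(c)
    look('w4'); s=find('spat','w4'); t=find('turn','w4'); print(s,t); st()
except Exception as e: print('ERR',repr(e)); st()
E
```

```text
t61.7 w0.0001 g0.0 F [ 0.8 -0.2  0. ] p [0.405 0.383 0.25 ] q [0.76 0.25 1.78 0.   1.12 1.06]
low t62.7 w0.0001 g0.0 F [ 0.6 -0.3  0.6] p [0.405 0.383 0.203] q [ 0.76  0.3   1.82 -0.    1.02  1.06]
rel t64.8 w0.0501 g0.0 F [-0.4  0.6 -0. ] p [0.404 0.383 0.339] q [ 0.76  0.17  1.67 -0.    1.3   1.06]
spat px [402.66666667 261.66666667] [406.23863636 231.51704545] r 8.5907 ball [ 0.613  -0.1247  0.019 ]
turn px [374.4 252.2] [374.51908397 209.21119593] r 8.0 ball [ 0.5734 -0.1108  0.019 ]
(array([ 0.61297527, -0.1246525 ]), np.float64(87.72260908499787)) (array([ 0.57341641, -0.11076432]), np.float64(92.4755126486133))
 t66.3 w0.0502 g0.0 F [-0.2  0.1 -0. ] p [ 0.5   -0.019  0.36 ] q [-0.04  0.06  1.75  0.    1.33 -0.04]
```

```bash
python3 - <<'E'
from ut import *
bot.reach([.5,-.15,.36],down(0))
for n in ('side','scene','wrist'):
    d=snap(n,n+'6'); f=n+'6'
    hsv=cv2.cvtColor(d['frame'],cv2.COLOR_RGB2HSV); H,S,V=cv2.split(hsv)
    m=((H>100)&(H<130)&(S>110)).astype('uint8'); k,l,s,c=cv2.connectedComponentsWithStats(m)
    for i in range(1,k):
        if s[i,4]>20: print(n,s[i],np.round(c[i],1))
    cc=CAD+.082*EY; print('expect ball',proj(f,[*cc,.193]),'rim',proj(f,[*cc,.104]))
a=cv2.imread('pics/side6.png')[60:220,150:350]; b=cv2.imread('pics/scene6.png')[170:300,380:500]
a=cv2.resize(a,(500,400),interpolation=2); b=cv2.resize(b,(300,325),interpolation=2); o=np.zeros((400,800,3),'uint8'); o[:,:500]=np.clip(a*1.4,0,255); o[:325,500:]=b
cv2.imwrite('pics/c6.png',o)
E
```

```text
side [437 116  47  48 722] [454.5 134.2]
side [186 126  20  54 217] [194.7 157.5]
expect ball [202.61405191  75.95842148] rim [210.63536976 108.98780141]
scene [405 215   9   5  24] [408.2 217. ]
scene [ 397  312   39   71 1518] [418.7 346.1]
expect ball [470.46139768 178.03979934] rim [464.62191175 207.98188258]
expect ball [   60.85300681 -1161.88053862] rim [ 161.36256986 -668.81874951]
```

View pics/c6.png

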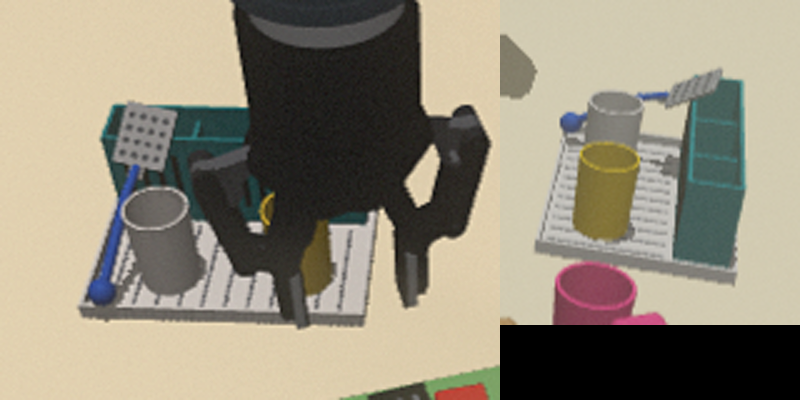

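The view shows the skimmer fell. Its ball is on the tray's left front corner at full-image (191,176), and the blade leans on the caddy rim at (208,108). It had hung about 9° off plumb because 4 N of grip still leaves friction, so the blade caught the far rim. I look closer with the wrist camera to recover it.

```bash
python3 - <<'E'
from ut import *
print(onz('side6',190.8,176.4,.017))
fz=onz('side6',190.8,176.4,.017)[:2]
bot.reach([fz[0]+.06,fz[1]-.05,.36],down(0)); d=snap('wrist','w7'); f='w7'
hsv=cv2.cvtColor(d['frame'],cv2.COLOR_RGB2HSV); H,S,V=cv2.split(hsv)
m=((H>100)&(H<130)&(S>110)).astype('uint8'); k,l,s,c=cv2.connectedComponentsWithStats(m); i=1+np.argmax(s[1:,4]); m=(l==i).astype('uint8'); print(s[i])
dt=cv2.distanceTransform(m,2,5); yy,xx=np.nonzero(dt>dt.max()-.8); b=(xx.mean(),yy.mean()); print('ball px',b,dt.max())
hy,hx=np.nonzero(m); far=np.hypot(hx-b[0],hy-b[1]); j=far>far.max()-4; e=(hx[j].mean(),hy[j].mean()); print('end px',e)
B=onz(f,*b,.017); print('ball',B,'drainer',[(B[:2]-ORI)@EX,(B[:2]-ORI)@EY])
for z in (.06,.08,.09): E=onz(f,*e,z); print(z,'end',E,[(E[:2]-ORI)@EX,(E[:2]-ORI)@EY], np.linalg.norm(E-B),np.degrees(np.arctan2(*(E-B)[[1,0]])))
im=d['frame'][:,:,::-1].copy(); x,y=map(int,b); 
cv2.imwrite('pics/c7.png',im)
st()
E
```

```text
[0.32687617 0.25673189 0.017     ]
[ 262   61   55  102 1071]
ball px (np.float64(271.1666666666667), np.float64(152.66666666666666)) 9.390699
end px (np.float64(313.48), np.float64(63.16))
ball [0.32548338 0.24721114 0.017     ] drainer [np.float64(-0.08822485504845758), np.float64(0.11643430178977959)]
0.06 end [0.380258   0.34358595 0.06      ] [np.float64(0.020162268808020897), np.float64(0.09333928287357185)] 0.11890063828671142 60.38826688210277
0.08 end [0.38066606 0.34098249 0.08      ] [np.float64(0.017804406042710497), np.float64(0.0921641612234175)] 0.12572665966258573 59.52398962520494
0.09 end [0.38087008 0.33968076 0.09      ] [np.float64(0.016625474660055293), np.float64(0.09157660039834027)] 0.1301818609118654 59.07957702978941
 t68.5 w0.0499 g0.0 F [ 0.6 -0.1  0.5] p [0.387 0.206 0.36 ] q [ 0.49 -0.05  1.86 -0.    1.33  0.49]
```

Triangulating the two views puts the ball about 10 mm higher than I assumed, so it rests on the tray's front rim. I pick it there with the tool leaned away from the white beaker, then slacken further this time.

```bash
cat >> ut.py <<'E'
def slack(glo=2.2):
    hand.move_gripper(.0242,20); tq('s0')
    w=.0250
    while w<.0262:
        hand.move_gripper(w,20); bot.dwell(.05); g=get_obs()['grip_force']
        if g<glo: break
        w+=.0001 if g<6 else .0002
    bot.dwell(2.0); tq('hang %.4f'%w); hand.move_gripper(0,60)
    return tq('clamp')
E
python3 - <<'E'
from ut import *
w=onz('w7',271.2,152.7,.026);s=onz('side6',190.8,176.4,.026);print(w,s)
B=w.copy(); B[:2]=(2*w[:2]+s[:2])/3
cl=np.radians(59.5-90); ax=np.array([np.cos(cl),np.sin(cl),0]); hd=np.array([np.cos(np.radians(59.5)),np.sin(np.radians(59.5)),0])
r=R.from_quat(down(cl)); t=np.radians(12); z=hd*np.sin(t)-Z*np.cos(t)
r=R.from_matrix(np.c_[np.cross(ax,z),ax,z]); p=B-z*.0105
try:
    hand.move_gripper(.04)
    bot.reach(p-z*.09,r.as_quat()); st('pre')
    bot.servo_line(p,r.as_quat(),.06); st('at')
    if abs(get_obs()['wrist_force']).max()<8:
        hand.move_gripper(0,60); st('grip')
        if get_obs()['gripper_width']>.015:
            bot.servo_line(p+[0,0,.05],None,.06); bot.servo_line(p+[0,0,.31],None,.2); st('lift'); tq()
except Exception as e: print('ERR',repr(e)); st()
E
```

```text
[0.32674272 0.24796042 0.026     ] [0.32822975 0.24680995 0.026     ]
pre t69.8 w0.0402 g0.0 F [ 0.7 -1.2  0.3] p [0.318 0.23  0.125] q [0.54 0.1  2.34 0.2  0.52 0.91]
at t71.4 w0.0399 g0.0 F [ 0.2 -0.7 -0.8] p [0.326 0.246 0.037] q [0.57 0.35 2.36 0.37 0.26 0.75]
grip t71.7 w0.0224 g58.5 F [ 0.3 -1.9  4.5] p [0.326 0.246 0.037] q [0.57 0.35 2.36 0.37 0.26 0.75]
lift t74.2 w0.0226 g58.8 F [ 0.4 -0.1 -1.3] p [0.326 0.245 0.345] q [ 0.57 -0.2   2.04  0.11  1.12  1.06]
 tq [-0.184  0.105  0.001] g58.8 w0.0224
```

```bash
cat >> ut.py <<'E'
def plumb(f,n,ball):
    """lean from handle colour in the side picture; ball = world point"""
    d=snap('side',f); hsv=cv2.cvtColor(d['frame'],cv2.COLOR_RGB2HSV); H,S,V=cv2.split(hsv)
    m={'skim':(H>100)&(H<130)&(S>110),'spat':(H>6)&(H<24)&(S>70),'turn':(V<60)&(S<120)}[n]
    a=proj(f,ball); b=proj(f,ball-[0,0,.185]); pts=[]
    print('ball px',a,'plumb tip px',b)
    for t in (.25,.4,.55): # rows along the handle: mean column
        v=int(a[1]+t*(b[1]-a[1])); u0=a[0]+t*(b[0]-a[0]); x=np.nonzero(m[v,int(u0)-15:int(u0)+16])[0]
        print(v,'exp col %.1f'%u0,'got',x.mean()+int(u0)-15 if len(x) else None,len(x))
    sub=m[int(a[1]):int(b[1])+15,int(b[0])-40:int(b[0])+40]; r=np.nonzero(sub.any(1))[0]; print('lowest row',int(a[1])+r.max() if len(r) else None,flush=True)
E
python3 - <<'E'
from ut import *
try:
    P=np.array([.43,.12,.36]); bot.reach(P,down(YAW)); bot.dwell(.5); st('P'); tq('level')
    slack(); plumb('p1','skim',P-[0,0,.0105])
except Exception as e: print('ERR',repr(e)); st()
E
```

```text
P t75.5 w0.0228 g58.8 F [ 0.  -0.1 -1. ] p [0.43 0.12 0.36] q [ 0.27 -0.03  1.85  0.    1.33  0.58]
level tq [-0.095  0.031  0.008] g58.8 w0.0227
s0 tq [-0.052  0.004  0.   ] g19.9 w0.0244
hang 0.0256 tq [-0.006 -0.012  0.01 ] g1.5 w0.0258
clamp tq [0.012 0.002 0.007] g58.8 w0.0222
ball px [212.54576886  75.05430255] plumb tip px [231.43299394 159.73636762]
96 exp col 217.3 got 217.75 4
108 exp col 220.1 got 219.5 2
121 exp col 222.9 got 224.0 5
lowest row 133
```

```bash
cat >> ut.py <<'E'
def deliver(k,z):
    c=CAD+.082*k*EY-.003*EX; bot.reach([*c,.345],down(YAW)); bot.dwell(.6); st('over')
    for zz in (.30,.27,.24,.22,z):
        bot.servo_line([*c,zz],None,.1)
        o=get_obs()
        if o['gripper_width']<.015 or abs(o['wrist_force']).max()>8: st('TROUBLE'); return False
    st('low'); hand.move_gripper(.05); bot.dwell(.4); bot.servo_line([*c,.345],None,.15); st('rel'); return True
E
python3 - <<'E'
from ut import *
try:
    if deliver(1,.207):
        look('w8'); s=find('spat','w8'); t=find('turn','w8'); print(s,t)
        f='s8'; d=snap('side',f); H,S,V=cv2.split(cv2.cvtColor(d['frame'],cv2.COLOR_RGB2HSV)); m=((H>100)&(H<130)&(S>110)).astype('uint8'); k,l,s,c=cv2.connectedComponentsWithStats(m)
        print([(s[i],c[i]) for i in range(1,k) if s[i,4]>20]); print(proj(f,[*(CAD+.082*EY),.193]))
except Exception as e: print('ERR',repr(e)); st()
E
```

```text
over t81.7 w0.0222 g58.8 F [ 0.6  0.5 -1. ] p [0.404 0.38  0.345] q [0.75 0.16 1.67 0.   1.31 1.06]
low t83.8 w0.0221 g58.9 F [ 0.3  0.3 -0.9] p [0.404 0.38  0.207] q [ 0.75  0.29  1.83 -0.    1.03  1.06]
rel t85.7 w0.0498 g0.0 F [0.1 0.2 0.3] p [0.403 0.38  0.344] q [0.75 0.16 1.67 0.   1.31 1.06]
spat px [402.66666667 261.66666667] [406.23295455 231.5625    ] r 8.4 ball [ 0.613  -0.1247  0.019 ]
turn px [374.66666667 251.66666667] [374.47272727 208.88311688] r 8.3938 ball [ 0.5738 -0.11    0.019 ]
(array([ 0.61298516, -0.12465105]), np.float64(87.72301191905582)) (array([ 0.57375336, -0.10998632]), np.float64(92.88037394091728))
[(array([205,  64,   9,   9,  65], dtype=int32), array([208.78461538,  67.96923077])), (array([209,  75,   9,  40, 132], dtype=int32), array([213.24242424,  95.56818182])), (array([437, 116,  47,  49, 739], dtype=int32), array([454.31258457, 134.67929635]))]
[202.61405191  75.95842148]
```

The skimmer now stands in its compartment, with its ball at (209,68) in the side view. The knocked spatula lies only 42 mm from the turner, too close for the fingers to straddle, so I shift it 40 mm in +x with an angled grip and then take each one properly.

```bash
python3 - <<'E'
from ut import *
try:
    B,a=find('spat','w8'); o=down(np.radians(a-90+20))
    hand.move_gripper(.036); bot.reach([*B,.11],o); bot.servo_line([*B,.0265],o,.08); st('at')
    hand.move_gripper(0,60); st('grip')
    bot.servo_line([*B,.032],o,.03); bot.servo_line([B[0]+.04,B[1],.032],o,.08); bot.servo_line([B[0]+.04,B[1],.0265],o,.03)
    hand.move_gripper(.045); bot.servo_line([B[0]+.04,B[1],.11],o,.15); st('off')
    look('w9'); find('spat','w9'); B,a=find('turn','w9'); print(a)
    pick(B,a)
    P=np.array([.43,.12,.36]); bot.reach(P,down(YAW)); bot.dwell(.5); tq('level')
    slack(); st('P'); plumb('p2','turn',P-[0,0,.0065])
except Exception as e: print('ERR',repr(e)); st()
E
```

```text
spat px [402.66666667 261.66666667] [406.23295455 231.5625    ] r 8.4 ball [ 0.613  -0.1247  0.019 ]
at t89.9 w0.0360 g0.0 F [-0.2 -0.4  0.1] p [ 0.613 -0.125  0.027] q [-0.2   0.62  1.77  0.    0.75 -0.51]
grip t90.2 w0.0225 g58.6 F [0.1 0.4 4.2] p [ 0.614 -0.125  0.027] q [-0.2   0.62  1.77 -0.    0.75 -0.51]
off t92.6 w0.0450 g0.0 F [-0.2  0.8 -0.2] p [ 0.652 -0.125  0.109] q [-0.19  0.56  1.65  0.    0.94 -0.5 ]
spat px [433.6 261.2] [437.32044199 231.41436464] r 8.4 ball [ 0.6548 -0.1245  0.019 ]
turn px [374.625 249.25 ] [374.92777778 206.95277778] r 7.7969 ball [ 0.5731 -0.1071  0.019 ]
92.25247785934536
at t96.2 w0.0500 g0.0 F [ 0.3 -0.9 -0.6] p [ 0.574 -0.107  0.026] q [-0.19  0.58  1.87 -0.    0.69 -0.23]
grip t96.5 w0.0224 g58.5 F [-0.8  0.5  5.8] p [ 0.574 -0.107  0.026] q [-0.19  0.58  1.87 -0.    0.69 -0.23]
lift t98.7 w0.0231 g58.8 F [-0.6  1.1 -1.4] p [ 0.573 -0.107  0.339] q [-0.19  0.21  1.62  0.    1.31 -0.23]
level tq [-0.056 -0.001  0.012] g58.8 w0.0227
s0 tq [-0.08   0.039  0.017] g20.3 w0.0242
hang 0.0256 tq [0.003 0.002 0.001] g1.6 w0.0256
clamp tq [0.002 0.012 0.011] g58.8 w0.0225
P t104.8 w0.0225 g58.8 F [-0.4 -0.1 -0.8] p [0.43 0.12 0.36] q [ 0.27 -0.03  1.85  0.    1.33  0.58]
ball px [212.05441163  72.85127144] plumb tip px [231.09090868 158.20260675]
94 exp col 216.8 got 217.0 7
106 exp col 219.7 got 219.53571428571428 28
119 exp col 222.5 got 221.17241379310346 29
lowest row 172
```

```bash
python3 - <<'E'
from ut import *
try:
    if deliver(0,.204):
        look('w10'); B,a=find('spat','w10'); print(a); pick(B,a)
        P=np.array([.43,.12,.36]); bot.reach(P,down(YAW)); bot.dwell(.5); tq('level')
        slack(); st('P'); plumb('p3','spat',P-[0,0,.0065])
        if deliver(-1,.204): bot.reach([.45,-.1,.36],down(0)); st()
except Exception as e: print('ERR',repr(e)); st()
a=snap('side','s11')['frame'][40:240,150:420,::-1]; b=snap('scene','c11')['frame'][150:310,370:500,::-1]
g=vision.read_camera('side')['frame'][330:480,190:350,::-1]
o=np.zeros((600,800,3),'uint8'); o[:360,:486]=np.clip(cv2.resize(a,(486,360),interpolation=2)*1.3,0,255); o[:369,490:790]=cv2.resize(b,(300,369),interpolation=2); o[370:595,:240]=cv2.resize(g,(240,225))
cv2.imwrite('pics/fin.png',o)
E
```

```text
over t106.4 w0.0223 g58.8 F [-0.   0.3 -0.2] p [0.482 0.355 0.345] q [0.63 0.24 1.58 0.   1.33 0.94]
low t108.5 w0.0227 g58.8 F [0.5 0.2 0.4] p [0.482 0.355 0.204] q [ 0.63  0.36  1.73 -0.    1.05  0.94]
rel t110.4 w0.0497 g0.0 F [-1.2  0.5 -0.4] p [0.481 0.355 0.344] q [0.63 0.24 1.58 0.   1.33 0.94]
spat px [433.25 262.  ] [436.56149733 231.98395722] r 8.4 ball [ 0.6553 -0.1252  0.019 ]
89.66951178979538
at t114.3 w0.0500 g0.0 F [0.4 0.6 0.6] p [ 0.656 -0.125  0.026] q [-0.19  0.67  1.67  0.    0.8  -0.19]
grip t114.7 w0.0226 g58.6 F [-1.4 -0.2  5.7] p [ 0.656 -0.125  0.026] q [-0.19  0.67  1.67 -0.    0.8  -0.19]
lift t116.8 w0.0228 g58.8 F [-0.4 -0.6 -1.2] p [ 0.655 -0.125  0.339] q [-0.19  0.35  1.43 -0.    1.36 -0.19]
level tq [-0.13   0.036 -0.006] g58.8 w0.0227
s0 tq [-0.067  0.029 -0.008] g20.1 w0.0241
hang 0.0256 tq [ 0.011 -0.004  0.004] g1.6 w0.0255
clamp tq [ 0.007 -0.005 -0.002] g58.8 w0.0224
P t123.2 w0.0224 g58.8 F [-0.4  0.3 -1. ] p [0.43 0.12 0.36] q [ 0.27 -0.03  1.85 -0.    1.33  0.58]
ball px [212.05441163  72.85127144] plumb tip px [231.09090868 158.20260675]
94 exp col 216.8 got 217.5 6
106 exp col 219.7 got 220.5 6
119 exp col 222.5 got 223.5 6
lowest row 172
over t124.8 w0.0227 g58.8 F [ 0.   0.5 -1.1] p [0.56  0.33  0.345] q [ 0.53  0.32  1.46 -0.    1.36  0.84]
low t127.0 w0.0224 g58.8 F [ 0.   0.8 -1. ] p [0.56  0.33  0.204] q [ 0.53  0.43  1.62 -0.    1.09  0.84]
rel t128.8 w0.0501 g0.0 F [ 0.1 -0.3 -0.6] p [0.56  0.33  0.344] q [0.53 0.32 1.46 0.   1.36 0.84]
 t130.5 w0.0499 g0.0 F [-0.2 -1.  -0.5] p [ 0.45 -0.1   0.36] q [-0.22 -0.01  1.82  0.    1.33 -0.22]
```

View pics/fin.png

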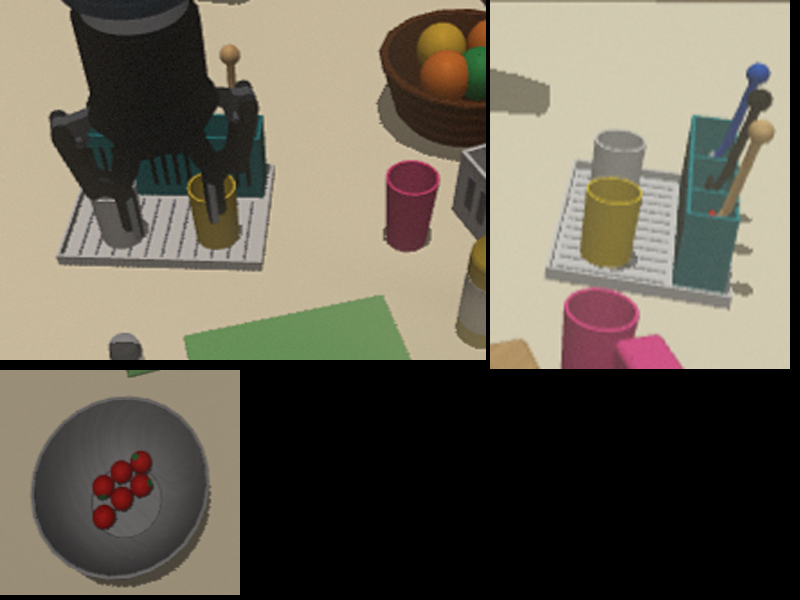

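All three utensils stand ball up in separate compartments, both beakers stand upright on the tray, and 6 tomatoes are in the bowl. One last check looks into the beakers for red before handing in.

```bash
python3 - <<'E'
from h import *
red=[]
for i,c in enumerate((ORI-.035*EX+.065*EY,ORI-.035*EX-.065*EY)):
    bot.reach([c[0],c[1]-.1,.40],down(0)); d=snap('wrist','chk%d'%i)
    H,S,V=cv2.split(cv2.cvtColor(d['frame'],cv2.COLOR_RGB2HSV)); a=proj('chk%d'%i,[*c,.05]).astype(int); y0,x0=max(a[1]-50,0),max(a[0]-50,0)
    m=(((H<5)|(H>174))&(S>150)&(V>50))[y0:a[1]+50,x0:a[0]+50]; red.append(int(m.sum())); print(a,m.shape,red[-1])
bot.reach([.5,-.05,.36],down(0)); st()
if sum(red)<15: print(hand_in())
E
```

```text
[320 102] (100, 100) 0
[320 101] (100, 100) 0
 t133.2 w0.0499 g0.0 F [ 0.2  0.7 -0. ] p [ 0.5   -0.049  0.361] q [-0.1   0.06  1.75  0.    1.33 -0.1 ]
the job is handed in; nothing more can be done
None
```

The job is handed in at about 133 s: all 6 tomatoes are in the bowl, both empty beakers stand upright on the tray, and the skimmer, turner and spatula each stand blade down in their own compartment, though I dropped the skimmer onto the drainer once and had to pick it up again.

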